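Press a string ferrule home with bench-mounted locking pliers

TASK

Set the string ferrule in the little wooden neck block with the locking pliers bolted to the bench: slide the block along the fixed jaw until it bears on the screw of the end stop with a firm but gentle push of about 10 N, then squeeze the plier handles together until they snap over centre and lock, which drives the ferrule home. Then pull the release lever (not the handle itself) so that the pliers spring fully open, and leave the block in its place against the stop and the fixed jaw. Force nothing: push, squeeze and pull only as hard as it takes, and leave the other things on the bench alone.

Things in the scene. Friction and masses are not known exactly. Their poses are not given: they have to be found in the camera images.
- clamp: Steel locking pliers lying flat on a pedestal bolted to the bench (they cannot move). Origin: on the bench top under the plier body. x runs along the pliers from handles to jaws, z up, y towards the fixed jaw and fixed handle. Offsets (mm) in these entries are in this frame. Handles, jaws and lever lie level, mid-height z = 75, hinges vertical.
- shelf_top (a point): Centre of the level steel shelf between the jaws on which the block slides: top at z = 55 mm, x 20 to 150, y -20 to +32.
- fixed_jaw (a point): On the upright face of the fixed jaw: face at y = +22 mm looking to -y, x -25 to 85, top at z = 85 mm.
- pad_face (a point): Centre of the face of the moving jaw's sprung pad: 28 mm wide (x 55 to 83 mm) and 18 mm high; when open it stands at about y = -23, turned 0.25 rad, and is parallel to the fixed jaw when locked. Nothing of the moving jaw reaches beyond x = 87 mm.
- fixed_handle (a point): Middle of the fixed handle at the place to grip: bar 12 mm thick (y +2 to +14 mm), z 65 to 85, x -160 to -20. A knurled screw, 18 mm thick, sticks out of its end to x = -170.
- handle (a joint): Moving handle's angle, rad, about a vertical pivot at (-45, -12) mm: 0 = sprung open, 0.24 = locked, parallel to the fixed handle. Dead centre 0.19; past about 0.18 it snaps to 0.24 and stays. Squeeze needed 90 mm behind the pivot: 2 N at first, rising to about 10 N (0.04 to 0.15) while the ferrule goes in and the jaw tightens, then falling. Over 40 N of finger force on the handle is forcing it.
- handle_grip (a point): Middle of the moving handle, 90 mm behind its pivot (x = -135 mm when locked), z = 75 mm. The handle is 12 mm thick, 20 mm high, and runs from 20 to 115 mm behind its pivot. Over both handles, outside to outside, the pliers measure here 34 mm locked (y -20 to +14 mm) and about 56 mm open.
- release (a joint): Release lever's angle to the moving handle, rad: 0 = at rest, grows as its tail is pulled away from the fixed handle (to -y), stop at 0.30. Hinged on the handle 50 mm behind the handle's pivot; light return spring. Locked: at about 0.13 (12 mm at the tail) it prises the handle back over centre, with about 3 N at the tail, and the handle jumps open. Over 25 N on the lever is forcing it.
- release_tail (a point): Middle of the free end of the release lever: a bar 8 mm thick (across, level), 16 mm high, 46 mm long, sticking out about 50 mm behind the ends of both handles; z = 75 mm. Locked, it lies at about (-192, -10) mm; open, at about (-188, -45).
- block: Loose beech neck block on the shelf, 60 mm (x) by 30 mm (y) by 40 mm high, 0.12 kg. Origin: centre of its underside (at z = 55 mm). Its x and y lie roughly along the clamp's; its +y side goes against the fixed jaw, its -x end against the end stop. When home its centre is at clamp y = +7 mm.
- block_end (a point): Centre of the block's -x end face (the one that meets the stop's screw).
- block_push (a point): Centre of the block's +x end face (20 mm above the shelf), which looks out of the mouth of the pliers. Pushed well off its middle, the block skews, since it meets the stop at one round screw (at about clamp y = +8 mm).
- ferrule (a joint): How far the aluminium ferrule in the middle of the block's -y side has been pressed in, in m: 0 = its 14 mm head (4 mm thick, axis 20 mm above the block's underside) stands 4 mm proud, 0.004 = home, head against the wood. It takes about 8 N.
- stop: The end stop: a steel block 10 mm (x) by 24 mm (y) by 26 mm high, fixed on the shelf in the throat of the jaws. Origin: centre of its underside; axes as the clamp's. A set screw 12 mm thick, axis 18 mm above the shelf, sticks out of its +x face; the block's end meets the screw. The screw stands out 1 to 15 mm, differently each time, and is not measured: feel for it. A firm push on it is about 10 N (at least 5); over 20 N is forcing.
- driver: Bystander: screwdriver on the bench. Must not be disturbed.
- jar: Bystander: small clear bowl, 64 mm across.
- ferrules: Bystander: grey divided tray, 80 x 60 x 22 mm.
- tape: Bystander: roll of tape, 90 mm across, 22 mm high.
- neck: Bystander: wooden neck blank, 220 x 50 x 20 mm.
- tin: Bystander: tin can, 100 mm across, 70 mm high.
- tub: Bystander: white tub, 100 mm across, 100 mm high.
Not all that is in view belongs to the job. What is meant by the block is not pink, and is the smaller of those in its own colour.

How it is judged:
By the outcome, as a careful person would: the job done as asked, in the order asked, and still so for the second after the job is handed in, with the robot touching nothing.
It also fails if it takes over 54 s, if anything falls off the work surface, if the arm or the gripper's body presses on something with over 40 N, if the wrist force passes 120 N, or if a joint passes its speed limit or range.

ROBOT

A 6-joint arm with a two-finger parallel gripper is mounted at the origin on the work surface. World frame = base frame: x ahead of the robot, y to its left, z up, the work surface at z = 0. Lengths are in mm, angles in degrees, forces in N, time in s.
With the tool pointing down it reaches from about 200 to 875 mm from the base axis. Payload 3.4 kg.
Tool frame: the origin (TCP) lies at the very end of the fingers, on their centre line; the grasp point (between the pads) lies arm.grip_depth behind it (arm.grip_depth is the distance from the TCP to the grasp point, in mm); z points along the fingers, y is the line along which they close (so a half turn about z gives the same grasp; the last joint's range is limited). The gripper opens to 94 mm and grips with 3 to 60 N. Pads are 16 mm wide; open, the fingers measure 119 mm over their backs; the gripper's body (75 mm by 177 mm) begins 78 mm behind the grasp point.
Start: joints at [66.635, 15.808, 86.224, -0, 77.962, -6.933], TCP at [162.676, 551.545, 205.493] pointing down, gripper open.
Joint ranges: [-165.64, 165.64], [-43.16, 119.46], [12.63, 154.43], [-67.54, 247.53], [6.08, 155.33], [-154.97, 154.97]. Speed limits (degrees/s): [147.25, 147.25, 180, 180, 180, 180].

INTERFACE

Orientations are given as [roll, pitch, yaw] about the fixed x, y, z axes, in that order (R = Rz(yaw) Ry(pitch) Rx(roll)).
In Python, from rig import arm gives the robot as it stands.
- The arm moves only by the shell command python3 -m inch 'ROWS'. ROWS is JSON, a list of rows, each a list of 3 entries, a list of its own where there are three numbers: the shift along the tool's x, y, z in cm, then the turn, a rotation vector about the tool's x, y, z in degrees, then the gripper command: -1 is shut, 1 is fully open, values between are in proportion. In form: [[[x, y, z], [wx, wy, wz], hand], ...]. A call has 1 to 12 rows; each row shifts and turns the commanded pose from where the row before left it, along the tool's axes as they then stand; what a row does not reach is not made up. A row lasts 1/10 s, in which the tool goes at most 50 mm and 8.59 degrees, less where a joint would pass 70% of its speed; a pose out of reach is approached as far as the arm can. A call with a gripper value outside its range is refused whole. The fingers move at their own pace and stop on an object; the grip force is fixed at half the most. Time passes only in rows, so rows that do not move let the fingers close. It gives the time, the measured TCP pose, the force, the opening and the grip force at its end, in the units of the state.
- arm.get_obs(): the state, without advancing time (a new reading comes with each control period).
- arm.read_camera(name): name is "scene" or "side" or "wrist"; returns the picture (400x640x3 uint8, blue, green, red); there is no depth.
- arm.camera_info(name): a dict with "fx", "fy", "cx", "cy" (pixels), "cam_to_world" (4x4, takes a point from camera to world coordinates). Camera axes: x right, y up, looking along -z (the intrinsics and any distortion apply to the point x, -y, -z); pixel columns grow to the right and rows downward; lengths in mm; the calibration is good to about 2 mm. A picture is of the moment at which its call begins: read the wrist's pose just before it. camera_info takes no time and is no camera call; for the wrist camera it gives the pose at the moment of the call.
- arm.finish_job(): hands the job in; it is judged then, once.
The state is a dict: "time": time; "joint_positions": joint angles; "dq": joint speeds; "joint_efforts": joint torques, N m; "tcp_pos": TCP position; "orientation": TCP orientation; "wrist_force": force on the tool from outside, world axes, zero at the start; "moment": the same for the moment, N m; "opening": finger opening in mm; "finger_force": force on a finger pad.
Only numpy, scipy, OpenCV 4.12 (cv2) and the standard library are available. Lean on these libraries where they do the work, as an engineer would, in place of code of your own. Each camera call takes 0.05 s, during which the arm holds its last target. There are 200 camera calls.

## Working session

There is one attempt and no reset: what is moved stays moved. The work goes in short steps, Python scripts to look and compute and a shell command to move; the robot and the scene stay as the last step left them, time stands still between calls to the robot, and variables do not carry over. Pictures are saved under pics/ and viewed, at most 10 in all, crops included, and the job is handed in when it is done.

```bash
mkdir -p pics; ls; python3 - <<'E'
from rig import arm
import cv2,numpy as np
print(arm.get_obs(), arm.grip_depth)
for n in ["scene","side","wrist"]:
    i=arm.camera_info(n); print(n,i)
    im=arm.read_camera(n); cv2.imwrite(f"pics/{n}0.png",im)
E
```

```text
pics
{'time': 0.0, 'joint_positions': array([ 6.66335328e+01,  1.58475121e+01,  8.62931319e+01, -2.44397115e-03,
        7.79634646e+01, -6.93202185e+00]), 'dq': array([-0.01482713,  0.0849686 ,  0.02165499, -0.03181278, -0.04785521,
        0.08253362]), 'joint_efforts': array([-3.01924911e-04, -4.04569495e+01, -2.37227404e+01,  7.00769015e-02,
        3.46765830e-02, -1.24867097e-04]), 'tcp_pos': array([162.46476851, 550.97919884, 204.62038303]), 'orientation': array([-1.79896364e+02, -1.01931975e-02,  1.63566057e+02]), 'wrist_force': array([ 0.02038171, -0.59289648,  0.07614159]), 'moment': array([-0.01961344, -0.02764494, -0.02598119]), 'finger_force': 0.0, 'opening': 94.38983653650047} 18.8
scene {'fx': 388.89499651812173, 'fy': 388.89499651812173, 'cx': 321.7858106203502, 'cy': 198.4941379459714, 'cam_to_world': array([[-8.01856489e-01, -4.67890960e-01,  3.71623763e-01,
         9.40724306e+02],
       [ 5.97503378e-01, -6.32035704e-01,  4.93478046e-01,
         5.01921737e+02],
       [ 3.98557031e-03,  6.17745027e-01,  7.86368360e-01,
         8.37953429e+02],
       [ 0.0000
[... 302 characters left out ...]
 -6.72487433e-01,  7.40098989e-01,
         1.09005028e+03],
       [-2.09616895e-02,  7.39994610e-01,  6.72286088e-01,
         1.05908747e+03],
       [ 0.00000000e+00,  0.00000000e+00,  0.00000000e+00,
         1.00000000e+00]])}
wrist {'fx': 305.05667468813533, 'fy': 305.05667468813533, 'cx': 320.2559605957242, 'cy': 198.41043799193537, 'cam_to_world': array([[ 2.81495110e-01, -9.34907749e-01, -2.16120348e-01,
         9.91704244e+01],
       [ 9.59560873e-01,  2.73826911e-01,  6.52821120e-02,
         5.70019895e+02],
       [-1.85318511e-03, -2.25757225e-01,  9.74181832e-01,
         3.83514257e+02],
       [ 0.00000000e+00,  0.00000000e+00,  0.00000000e+00,
         1.00000000e+00]])}
```

View pics/scene0.png

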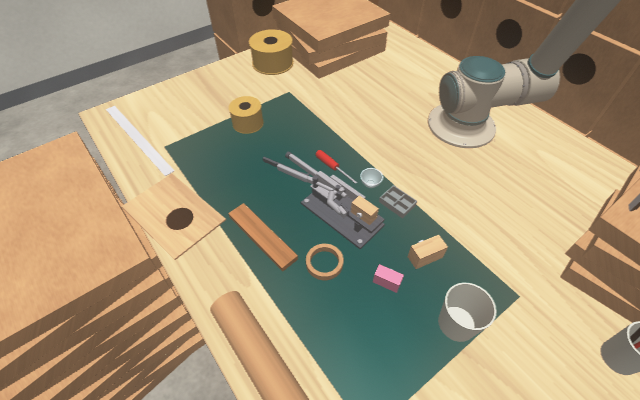

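View pics/side0.png

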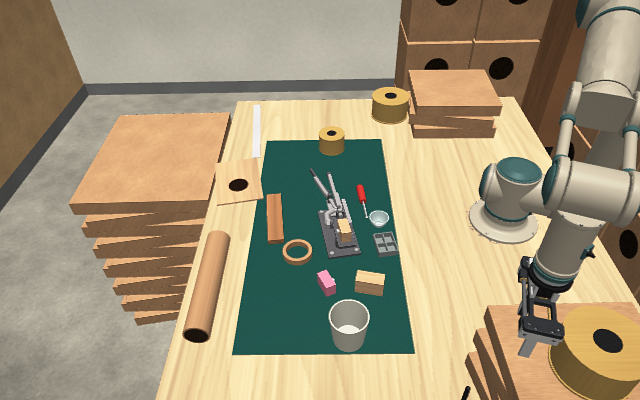

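The scene shows the pliers at about (335,195). There are three candidate blocks (scene px): beech on the pliers' shelf (365,208), larger beech on the mat (428,250), and pink (388,277). The beech one on the shelf fits because it isn't pink and is the smaller of the two beech blocks. I'll confirm that in an enlarged crop and measure the clamp from it.

```bash
python3 - <<'E'
import cv2,numpy as np
a=cv2.imread("pics/scene0.png")[140:290,255:455]
b=cv2.imread("pics/side0.png")[155:305,290:400]
a=cv2.resize(a,None,fx=4,fy=4,interpolation=cv2.INTER_CUBIC)
b=cv2.resize(b,None,fx=5,fy=5,interpolation=cv2.INTER_CUBIC)[:600]
for im,s,x0,y0 in((a,4,255,140),(b,5,290,155)):
    for k in range(0,im.shape[1]//s,20): cv2.putText(im,str(x0+k),(k*s,10),0,.4,(255,255,255),1); cv2.line(im,(k*s,0),(k*s,im.shape[0]),(255,255,255),1) if 0 else cv2.line(im,(k*s,12),(k*s,18),(255,255,255),1)
    for k in range(0,im.shape[0]//s,20): cv2.putText(im,str(y0+k),(0,k*s+4),0,.4,(255,255,255),1)
cv2.imwrite("pics/sc_crop.png",a);cv2.imwrite("pics/si_crop.png",b)
E
```

```text
(no output)
```

View pics/sc_crop.png

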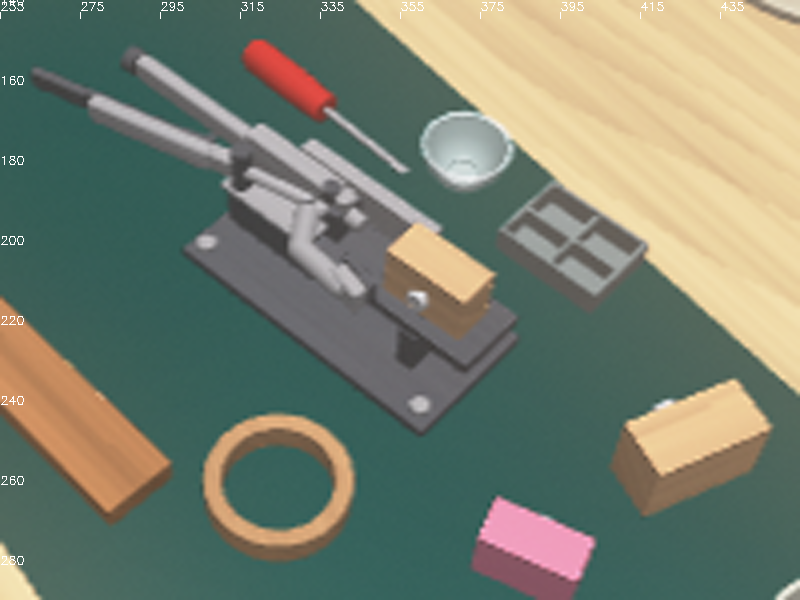

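View pics/si_crop.png

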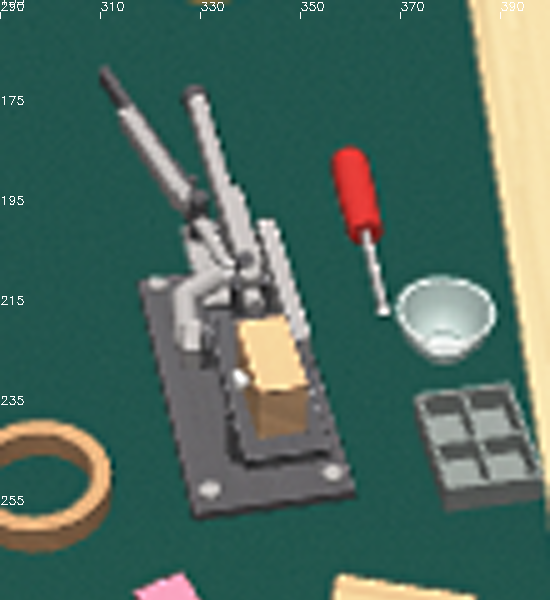

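The crop confirms the shelf block: beech, with its ferrule at scene (359,215), and smaller than the mat block. Side view: screw end (329,173), lever tail (311,170), block top about (344,225). I'll cast rays to get the clamp pose.

```bash
cat > h.py <<'E'
import numpy as np
from rig import arm
def ray(n,u,v,info=None):
    i=info or arm.camera_info(n); T=np.array(i["cam_to_world"])
    d=T[:3,:3]@np.array([(u-i["cx"])/i["fx"],-(v-i["cy"])/i["fy"],-1]); return T[:3,3],d/np.linalg.norm(d)
def plane(n,u,v,z,info=None):
    o,d=ray(n,u,v,info); return o+d*(z-o[2])/d[2]
def tri(a,b):
    A=np.zeros((3,3));r=np.zeros(3)
    for o,d in(a,b):
        P=np.eye(3)-np.outer(d,d);A+=P;r+=P@o
    return np.linalg.solve(A,r)
E
python3 - <<'E'
from h import *
np.set_printoptions(precision=1,suppress=True)
sc=lambda x,y:(255+x/4,140+y/4); si=lambda x,y:(290+x/5,155+y/5)
P={"screw_top":(84,(128,52),(195,90)),"tail":(83,(38,72),(104,70)),
"b_nearjawout":(95,(418,224),(283,318)),"b2":(95,(495,273),(307,375)),"b3":(95,(465,303),(255,388)),"b4":(95,(385,255),(238,328)),
"jaw_end":(85,(440,230),(306,332)),"jaw_rear":(85,(305,143),(267,222)),
"shelf+":(55,(516,318),(330,447)),"shelf-":(55,(465,362),(245,460)),
"base_near":(0,(422,434),(197,517)),"handle_end":(85,(145,57),(195,97))}
for k,(z,a,b) in P.items():
    print(k,"scene",plane("scene",*sc(*a),z)[:2],"side",plane("side",*si(*b),z)[:2],"tri",tri(ray("scene",*sc(*a)),ray("side",*si(*b))))
E
```

```text
screw_top scene [ 566.5 -153.3] side [ 558.1 -151.1] tri [ 558.8 -166.5   70.5]
tail scene [ 625.  -174.3] side [ 620.3 -175.9] tri [ 621.3 -181.5   77. ]
b_nearjawout scene [510.9  84.3] side [507.   84.2] tri [507.4  80.8  90.5]
b2 scene [498.1 140.2] side [494.7 132.4] tri [496.8 138.7  97.6]
b3 scene [527.  146.2] side [525.3 142.5] tri [526.2 145.3  96. ]
b4 scene [542.3  90.7] side [534.1  92.3] tri [534.8  83.   84. ]
jaw_end scene [497.3  90.4] side [493.2  86.1] tri [494.4  87.5  83.6]
jaw_rear scene [520.7 -15.9] side [513.6 -14.1] tri [513.8 -24.4  74.5]
shelf+ scene [487.  154.2] side [481.2 152.4] tri [482.2 150.2  50. ]
shelf- scene [533.6 159.9] side [531.4 162. ] tri [531.3 158.   50.7]
base_near scene [561.9 160.4] side [560.  157.3] tri [560.9 159.5   0.7]
handle_end scene [ 560.4 -141.6] side [ 558.2 -142.2] tri [ 558.5 -144.6   82.3]
```

```bash
python3 -m inch '[[[0,0,0],[0,0,8],-1],[[0,0,0],[0,0,8],-1],[[0,0,0],[0,0,8],-1],[[0,0,0],[0,0,8],-1],[[0,0,0],[0,0,8],-1],[[0,0,0],[0,0,8],-1],[[0,0,0],[0,0,8],-1],[[0,0,0],[0,0,8],-1]]' && python3 -m inch '[[[-4.4,2.3,0],[0,0,0],-1],[[-4.4,2.3,0],[0,0,0],-1],[[-4.4,2.3,0],[0,0,0],-1],[[-4.4,2.3,0],[0,0,0],-1],[[-4.4,2.3,0],[0,0,0],-1],[[-4.4,2.3,0],[0,0,0],-1],[[-4.4,2.3,0],[0,0,0],-1],[[-4.4,2.3,0],[0,0,0],-1],[[-4.4,2.3,0],[0,0,0],-1],[[-4.4,2.3,0],[0,0,0],-1],[[-4.4,2.3,0],[0,0,0],-1],[[-4.4,2.3,0],[0,0,0],-1]]' && python3 - <<'E'
from h import *
import cv2,pickle
i=arm.camera_info("wrist"); im=arm.read_camera("wrist"); o=arm.get_obs()
print(o["time"],o["tcp_pos"],o["orientation"],o["opening"]); pickle.dump(i,open("w1.pkl","wb"))
im=cv2.resize(im,None,fx=1.25,fy=1.25,interpolation=cv2.INTER_CUBIC)
cv2.imwrite("pics/w1.png",im)
E
```

```text
time: 0.95
tcp_pos: [162.6, 551.3, 205.1]
orientation: [-180.0, 0.0, 99.2]
wrist_force: [-0.8, -0.3, 0.1]
opening: 33.4
finger_force: 0.0
time: 2.15
tcp_pos: [523.3, 74.9, 205.3]
orientation: [-180.0, -0.0, 99.5]
wrist_force: [0.9, 0.7, 0.3]
opening: 0.8
finger_force: 0.0
2.2 [529.132615    68.16452531 205.02931509] [179.76070709   0.42217906  99.32010401] 0.25632533698970944
```

View pics/w1.png

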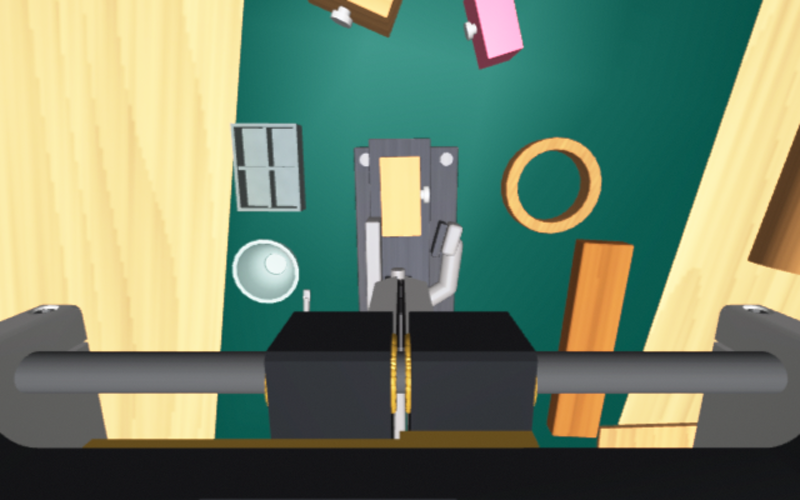

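The wrist view shows the block top at (380–421,156–236), ferrule at (426,194), fixed jaw end at (365–381,221), pad at (440,238) and shelf end at (370–430,139), all in enlarged px. Next I'll cast these to refine the clamp pose.

```bash
python3 - <<'E'
from h import *
import pickle
np.set_printoptions(precision=1,suppress=True)
i=pickle.load(open("w1.pkl","rb"))
w={}
for k,u,v,z in [("b++",380,157,95),("b+-",420,156,95),("b--",421,236,95),("b-+",382,236,95),("jaw_end_in",381,221,85),("jaw_end_out",366,221,85),("shelf+",370,139,55),("shelf-",430,139,55),("base+",355,147,6),("base-",458,147,6),("ferr",429,194,75)]:
    w[k]=plane("wrist",u/1.25,v/1.25,z,i)[:2]
# fit frame from shelf corners both in wrist and scene
for yaw in (99.0,99.3,99.6):
    t=np.radians(yaw); X=np.array([np.cos(t),np.sin(t)]);Y=np.array([-X[1],X[0]])
    O=(w["shelf+"]+w["shelf-"])/2-150*X-6*Y
    print(yaw,O,{k:np.array([(p-O)@X,(p-O)@Y]) for k,p in w.items()})
    h=np.array([559,-142.]); print("handle end",(h-O)@X,(h-O)@Y)
print(w)
E
```

```text
99.0 [537.8   8.5] {'b++': array([135. ,  20.5]), 'b+-': array([136.1,  -8.9]), 'b--': array([ 76. , -11.1]), 'b-+': array([75.7, 19.1]), 'jaw_end_in': array([85.8, 20.3]), 'jaw_end_out': array([85.6, 32.2]), 'shelf+': array([149.7,  30.9]), 'shelf-': array([150.3, -18.9]), 'base+': array([144.6,  49.2]), 'base-': array([145.7, -49.6]), 'ferr': array([106.6, -17.9])}
handle end -151.91806089456608 2.635654135732956
99.3 [538.6   8.6] {'b++': array([135.1,  20.6]), 'b+-': array([136. ,  -8.9]), 'b--': array([ 75.9, -10.7]), 'b-+': array([75.7, 19.5]), 'jaw_end_in': array([85.8, 20.7]), 'jaw_end_out': array([85.8, 32.6]), 'shelf+': array([149.9,  30.9]), 'shelf-': array([150.1, -18.9]), 'base+': array([144.8,  49.2]), 'base-': array([145.4, -49.6]), 'ferr': array([106.5, -17.6])}
handle end -151.93153786975162 4.216532300249927
99.6 [539.4   8.8] {'b++': array([135.2,  20.7]), 'b+-': array([135.9,  -8.8]), 'b--': array([ 75.8, -10.3]), 'b-+': array([75.8, 19.8]), 'jaw_end_in': array([85.9, 21. ]), 'jaw_end_out': array([85.9, 32.9]), 'shelf+': array([150. ,  30.9]), 'shelf-': array([150. , -18.9]), 'base+': array([145.1,  49.2]), 'base-': array([145.1, -49.6]), 'ferr': array([106.3, -17.4])}
handle end -151.93673723930686 5.797459359434804
{'b++': array([496.4, 138.6]), 'b+-': array([525.4, 144.3]), 'b--': array([536.9,  85.3]), 'b-+': array([507.2,  80.2]), 'jaw_end_in': array([504.3,  90. ]), 'jaw_end_out': array([492.6,  88. ]), 'shelf+': array([483.9, 151.5]), 'shelf-': array([533. , 159.8]), 'base+': array([466.7, 143.6]), 'base-': array([564. , 160.1]), 'ferr': array([538.8, 116.5])}
```

```bash
python3 -m inch '[[[0,0,0],[0,0,0],-1],[[0,0,0],[0,0,0],-1],[[0,0,0],[0,0,0],-1]]'; cat >> h.py <<'E'
np.set_printoptions(precision=1,suppress=True)
O=np.array([540.,9.5]); t=np.radians(99.6); X=np.array([np.cos(t),np.sin(t)]); Y=np.array([-X[1],X[0]])
def clamp(p): p=np.asarray(p)[:2]-O; return np.array([p@X,p@Y])
def st():
    o=arm.get_obs(); f=o["wrist_force"][:2]
    print(round(o["time"],2),"clamp",clamp(o["tcp_pos"]),"z",round(o["tcp_pos"][2],1),"rpy",o["orientation"],"F",np.array([f@X,f@Y,o["wrist_force"][2]]),"open",round(o["opening"],1),"ff",round(o["finger_force"],1))
E
python3 -c "from h import *;st()"
```

```text
time: 2.5
tcp_pos: [521.5, 77.9, 205.3]
orientation: [-180.0, -0.0, 99.6]
wrist_force: [-0.6, -1.3, 0.4]
opening: 0.5
finger_force: 0.0
2.5 clamp [70.5  6.8] z 205.3 rpy [-180.    -0.    99.6] F [-1.2  0.8  0.4] open 0.5 ff 0.0
```

```bash
python3 -m inch '[[[3,-0.2,0],[0,0,0],-1],[[3,0,0],[0,0,0],-1],[[2.6,0,2],[0,0,0],-1],[[0,0,4],[0,0,0],-1],[[0,0,4],[0,0,0],-1],[[0,0,2.5],[0,0,0],-1],[[0,0,1],[0,0,0],-1],[[0,0,0],[0,0,0],-1],[[0,0,0],[0,0,0],-1]]'; python3 - <<'E'
from h import *
st()
import cv2,pickle
i=arm.camera_info("wrist"); im=arm.read_camera("wrist");pickle.dump(i,open("w2.pkl","wb"))
st()
c=cv2.resize(im[120:330,170:470],None,fx=2.6,fy=2.6,interpolation=cv2.INTER_CUBIC); cv2.imwrite("pics/w2.png",c)
E
```

```text
time: 3.4
tcp_pos: [507.0, 162.0, 71.7]
orientation: [179.9, -0.0, 99.6]
wrist_force: [0.8, -0.0, -0.0]
opening: 0.5
finger_force: 0.0
3.4 clamp [155.8   7.1] z 71.7 rpy [179.9  -0.   99.6] F [-0.2 -0.8 -0. ] open 0.5 ff 0.0
3.45 clamp [155.7   6.6] z 72.1 rpy [179.8  -0.   99.6] F [-0.2 -0.1 -0.3] open 0.2 ff 0.0
```

View pics/w2.png

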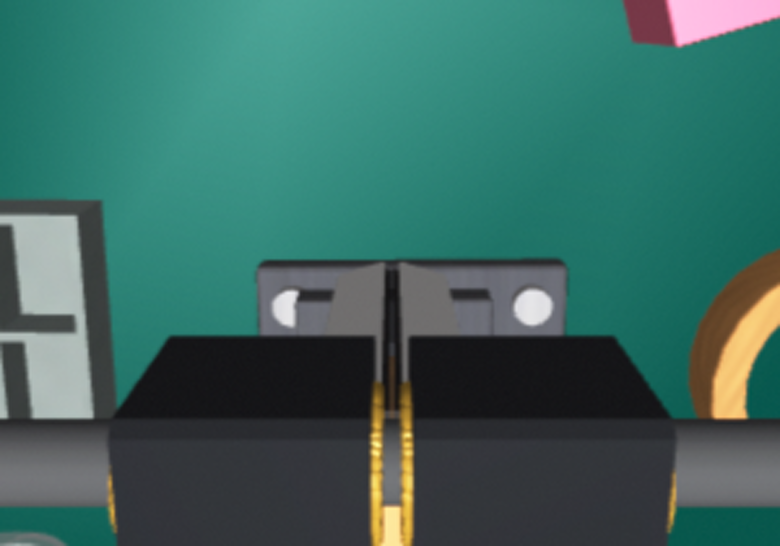

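```bash
python3 -m inch '[[[-0.3,-0.1,0.3],[0,0,0],-1],[[-0.3,0,0.2],[0,0,0],-1],[[-0.3,0,0],[0,0,0],-1],[[-0.2,0,0],[0,0,0],-1],[[-0.2,0,0],[0,0,0],-1],[[-0.2,0,0],[0,0,0],-1],[[-0.25,0,0],[0,0,0],-1],[[-0.25,0,0],[0,0,0],-1],[[-0.25,0,0],[0,0,0],-1],[[-0.25,0,0],[0,0,0],-1]]'; python3 -c "from h import *;st()"; python3 -m inch '[[[-0.25,0,0],[0,0,0],-1],[[-0.25,0,0],[0,0,0],-1],[[-0.25,0,0],[0,0,0],-1],[[-0.25,0,0],[0,0,0],-1],[[-0.1,0,0],[0,0,0],-1],[[0,0,0],[0,0,0],-1]]';python3 -c "from h import *;st()"
```

```text
time: 4.45
tcp_pos: [509.5, 136.3, 65.5]
orientation: [180.0, -0.0, 99.6]
wrist_force: [0.4, 1.6, 0.3]
opening: 0.5
finger_force: 0.5
4.45 clamp [130.1   8.9] z 65.5 rpy [180.   -0.   99.6] F [ 1.5 -0.7  0.3] open 0.5 ff 0.5
time: 5.05
tcp_pos: [511.4, 125.2, 65.4]
orientation: [-180.0, 0.0, 99.6]
wrist_force: [0.5, -0.4, -0.5]
opening: 0.5
finger_force: 0.0
5.05 clamp [118.9   8.9] z 65.4 rpy [-180.     0.    99.6] F [-0.5 -0.4 -0.5] open 0.5 ff 0.0
```

```bash
python3 -m inch '[[[-0.1,0,0],[0,0,0],-1],[[-0.1,0,0],[0,0,0],-1],[[-0.1,0,0],[0,0,0],-1],[[-0.1,0,0],[0,0,0],-1]]'; python3 -c "from h import *;st()"; python3 -m inch '[[[-0.1,0,0],[0,0,0],-1],[[-0.1,0,0],[0,0,0],-1],[[-0.1,0,0],[0,0,0],-1]]' ; python3 -c "from h import *;st()"
```

```text
time: 5.45
tcp_pos: [511.9, 121.6, 65.4]
orientation: [-180.0, -0.0, 99.6]
wrist_force: [0.1, 1.1, -0.2]
opening: 0.4
finger_force: 0.2
5.45 clamp [115.2   9. ] z 65.4 rpy [-180.    -0.    99.6] F [ 1.1 -0.2 -0.2] open 0.4 ff 0.2
time: 5.75
tcp_pos: [512.5, 118.6, 65.4]
orientation: [-180.0, -0.0, 99.6]
wrist_force: [0.5, 0.5, 0.3]
opening: 0.0
finger_force: 0.2
5.75 clamp [112.1   8.9] z 65.4 rpy [-180.    -0.    99.6] F [ 0.4 -0.6  0.3] open 0.0 ff 0.2
```

```bash
python3 -m inch '[[[-0.1,0,0],[0,0,0],-1],[[-0.1,0,0],[0,0,0],-1]]'; python3 -c "from h import *;st()"; python3 -m inch '[[[-0.1,0,0],[0,0,0],-1],[[-0.1,0,0],[0,0,0],-1]]' ; python3 -c "from h import *;st()"
```

```text
time: 5.95
tcp_pos: [512.6, 118.1, 65.6]
orientation: [180.0, -0.2, 99.5]
wrist_force: [-1.3, 6.9, 1.5]
opening: 0.6
finger_force: 3.5
5.95 clamp [111.6   8.9] z 65.6 rpy [180.   -0.2  99.5] F [7.1 0.1 1.5] open 0.6 ff 3.5
time: 6.15
tcp_pos: [512.6, 118.0, 65.7]
orientation: [180.0, -0.4, 99.4]
wrist_force: [-1.5, 11.7, 2.6]
opening: 0.7
finger_force: 6.1
6.15 clamp [111.6   8.9] z 65.7 rpy [180.   -0.4  99.4] F [11.8 -0.4  2.6] open 0.7 ff 6.1
```

```bash
python3 - <<'E'
from h import *
import cv2
im=arm.read_camera("scene"); s=arm.read_camera("side")
a=cv2.resize(im[170:240,305:405],None,fx=4.5,fy=4.5,interpolation=cv2.INTER_CUBIC)
b=cv2.resize(s[190:260,310:380],None,fx=4.5,fy=4.5,interpolation=cv2.INTER_CUBIC)
cv2.imwrite("pics/c3.png",np.hstack([a,b]))
E
```

```text
(no output)
```

View pics/c3.png

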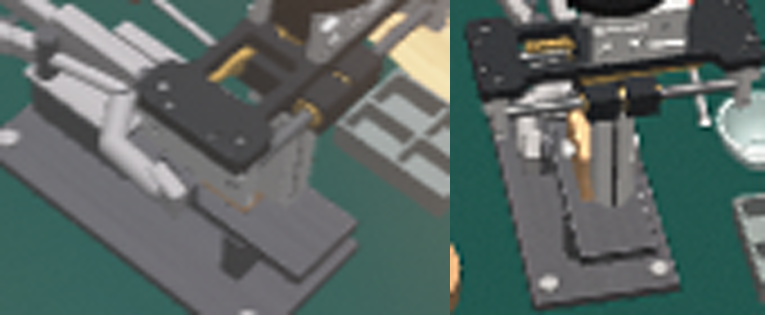

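```bash
python3 -m inch '[[[0.3,0,0],[0,0,0],-1],[[0.7,0,0],[0,0,0],-1],[[0.5,0,-2],[0,0,0],-1],[[0,0,-4],[0,0,0],-1],[[0,0,-4],[0,0,0],-1],[[0,0,-4],[0,0,0],-1]]'; python3 -m inch '[[[-4,0.4,0],[0,0,0],1],[[-4,0.4,0],[0,0,0],1],[[-4,0.4,0],[0,0,0],1],[[-4,0.4,0],[0,0,0],1],[[-4,0.4,0],[0,0,0],1],[[-4,0.3,0],[0,0,0],1],[[-4,0,0],[0,0,0],1],[[-4,0,0],[0,0,0],1],[[-1.7,0,0],[0,0,0],1],[[0,0,0],[0,0,0],1],[[0,0,0],[0,0,0],1],[[0,0,0],[0,0,0],1]]'
python3 - <<'E'
from h import *
st()
import cv2,pickle
i=arm.camera_info("wrist"); im=arm.read_camera("wrist");pickle.dump(i,open("w4.pkl","wb"))
st()
c=cv2.resize(im[0:320,160:480],None,fx=1.8,fy=1.8,interpolation=cv2.INTER_CUBIC); cv2.imwrite("pics/w4.png",c)
E
```

```text
time: 6.85
tcp_pos: [510.4, 129.2, 206.9]
orientation: [-180.0, 0.1, 99.6]
wrist_force: [0.6, 0.5, -0.3]
opening: 0.6
finger_force: 0.0
time: 8.05
tcp_pos: [589.0, -197.0, 205.5]
orientation: [-180.0, -0.1, 99.7]
wrist_force: [0.3, -0.4, -0.6]
opening: 92.2
finger_force: 0.0
8.05 clamp [-211.8  -13.9] z 205.5 rpy [-180.    -0.1   99.7] F [-0.4 -0.3 -0.6] open 92.2 ff 0.0
8.1 clamp [-211.8  -14. ] z 205.7 rpy [180.   -0.   99.7] F [ 0.9  0.1 -0.3] open 93.6 ff 0.0
```

View pics/w4.png

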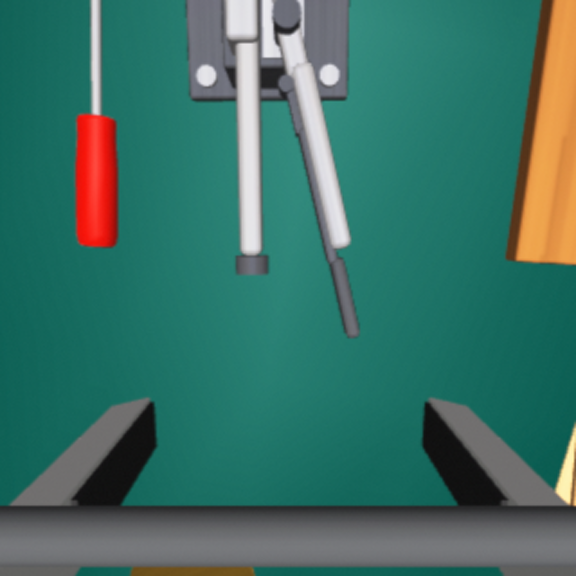

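The wrist view shows the fixed handle end at (242–262,253), its screw end at (252,272), the moving handle end at (340,246) and the lever tail end at (352,335). The driver is at (97,180), clear of the fingers.

```bash
python3 - <<'E'
from h import *
import pickle
i=pickle.load(open("w4.pkl","rb"))
for k,u,v,z in [("fh_end+",242,254,85),("fh_end-",261,252,85),("fh_far+",237,45,85),("fh_far-",258,45,85),("screw",252,272,80),("mh_endL",331,250,85),("mh_endR",350,243,85),("mh_farL",294,70,85),("mh_farR",311,65,85),("tail",352,335,83),("tailroot",338,262,83),("driver_end",97,245,12)]:
    print(k,clamp(plane("wrist",160+u/1.8,v/1.8,z,i)))
E
```

```text
fh_end+ [-158.9   12.1]
fh_end- [-157.9    1.9]
fh_far+ [-57.2  12.9]
fh_far- [-57.2   2.5]
screw [-168.9    7.2]
mh_endL [-156.7  -35.6]
mh_endR [-153.   -45.7]
mh_farL [-68.5 -15.4]
mh_farR [-66.2 -23.9]
tail [-203.3  -48.4]
tailroot [-163.1  -39.7]
driver_end [-156.3  114.5]
```

```bash
python3 -m inch '[[[3.8,0,0],[0,0,0],1],[[3.8,0,0],[0,0,0],1],[[0,0,3.5],[0,0,0],1],[[0,0,4],[0,0,0],1],[[0,0,4],[0,0,0],1],[[0,0,2.5],[0,0,0],1],[[0,0,1],[0,0,0],1],[[0,0,0],[0,0,0],1],[[0,0,0],[0,0,0],1]]'; python3 -c "from h import *;st()"
```

```text
time: 9.0
tcp_pos: [577.8, -123.8, 56.8]
orientation: [179.9, 0.1, 99.6]
wrist_force: [0.9, 0.1, -0.7]
opening: 93.8
finger_force: 0.0
9.0 clamp [-137.7  -15. ] z 56.8 rpy [179.9   0.1  99.6] F [-0.1 -0.9 -0.7] open 93.8 ff 0.0
```

```bash
python3 -m inch '[[[0,0.25,0],[0,0,0],0.5],[[0,0,0],[0,0,0],0.32],[[0,0,0],[0,0,0],0.32],[[0,0,0],[0,0,0],0.32],[[0,0,0],[0,0,0],0.32]]'; python3 -c "from h import *;st()"
```

```text
time: 9.5
tcp_pos: [579.2, -123.7, 55.6]
orientation: [180.0, 0.0, 99.6]
wrist_force: [-0.6, -0.4, 0.5]
opening: 62.6
finger_force: 0.0
9.5 clamp [-137.9  -16.5] z 55.6 rpy [180.    0.   99.6] F [-0.3  0.6  0.5] open 62.6 ff 0.0
```

```bash
python3 -m inch '[[[0,-0.2,0],[0,0,0],0.23],[[0,-0.2,0],[0,0,0],0.15],[[0,0,0],[0,0,0],0.15]]'; python3 -c "from h import *;st()";python3 -m inch '[[[0,-0.1,0],[0,0,0],0.106],[[0,-0.1,0],[0,0,0],0.064],[[0,0,0],[0,0,0],0.064]]'; python3 -c "from h import *;st()"
```

```text
time: 9.8
tcp_pos: [576.2, -124.8, 55.8]
orientation: [179.9, 0.1, 99.6]
wrist_force: [4.0, -1.1, 0.2]
opening: 53.9
finger_force: 1.2
9.8 clamp [-138.5  -13.3] z 55.8 rpy [179.9   0.1  99.6] F [-1.8 -3.8  0.2] open 53.9 ff 1.2
time: 10.1
tcp_pos: [575.1, -125.2, 55.9]
orientation: [179.8, 0.1, 99.5]
wrist_force: [4.5, -1.9, -1.2]
opening: 49.8
finger_force: 8.4
10.1 clamp [-138.7  -12.1] z 55.9 rpy [179.8   0.1  99.5] F [-2.6 -4.1 -1.2] open 49.8 ff 8.4
```

```bash
python3 -m inch '[[[0,-0.1,0],[0,0,0],0.02],[[0,-0.1,0],[0,0,0],-0.02],[[0,0,0],[0,0,0],-0.02]]'; python3 -c "from h import *;st()";python3 -m inch '[[[0,-0.1,0],[0,0,0],-0.065],[[0,-0.1,0],[0,0,0],-0.106],[[0,0,0],[0,0,0],-0.106]]'; python3 -c "from h import *;st()"
```

```text
time: 10.4
tcp_pos: [573.1, -125.7, 55.8]
orientation: [179.8, 0.1, 99.5]
wrist_force: [5.1, -2.0, -2.5]
opening: 46.4
finger_force: 7.8
10.4 clamp [-138.9  -10.1] z 55.8 rpy [179.8   0.1  99.5] F [-2.8 -4.7 -2.5] open 46.4 ff 7.8
time: 10.7
tcp_pos: [571.2, -126.2, 55.8]
orientation: [179.8, 0.1, 99.5]
wrist_force: [6.1, -2.2, -1.0]
opening: 42.3
finger_force: 6.9
10.7 clamp [-139.    -8.1] z 55.8 rpy [179.8   0.1  99.5] F [-3.1 -5.6 -1. ] open 42.3 ff 6.9
```

```bash
python3 -m inch '[[[0,-0.1,0],[0,0,0],-0.15],[[0,-0.1,0],[0,0,0],-0.19],[[0,0,0],[0,0,0],-0.19]]'; python3 -c "from h import *;st()";python3 -m inch '[[[0,-0.1,0],[0,0,0],-0.235],[[0,0,0],[0,0,0],-0.25],[[0,0,0],[0,0,0],-0.26],[[0,0,0],[0,0,0],-0.26]]'; python3 -c "from h import *;st()"
```

```text
time: 11.0
tcp_pos: [565.4, -125.0, 55.0]
orientation: [-179.8, -0.1, 99.6]
wrist_force: [-0.8, -0.5, -0.1]
opening: 38.4
finger_force: 0.0
11.0 clamp [-136.9   -2.6] z 55.0 rpy [-179.8   -0.1   99.6] F [-0.4  0.9 -0.1] open 38.4 ff 0.0
time: 11.4
tcp_pos: [566.4, -125.3, 55.4]
orientation: [180.0, -0.0, 99.6]
wrist_force: [1.9, 2.0, -0.9]
opening: 34.7
finger_force: 1.3
11.4 clamp [-137.3   -3.5] z 55.4 rpy [180.   -0.   99.6] F [ 1.7 -2.2 -0.9] open 34.7 ff 1.3
```

```bash
python3 -m inch '[[[0,0,0],[0,0,0],0.3],[[0,0,0],[0,0,0],0.3],[[0,0,0],[0,0,0],0.3],[[0,0,-2],[0,0,0],0.3],[[0,0,-4],[0,0,0],0.3],[[0,0,-4],[0,0,0],0],[[0,0,-4],[0,0,0],-0.5],[[-3.7,0,-1],[0,0,0],-1],[[-3.8,0,0],[0,0,0],-1],[[0,0,0],[0,0,0],-1],[[0,0,0],[0,0,0],-1],[[0,0,0],[0,0,0],-1]]'
python3 - <<'E'
from h import *
st()
import cv2,pickle
i=arm.camera_info("wrist"); im=arm.read_camera("wrist");pickle.dump(i,open("w5.pkl","wb"))
c=cv2.resize(im[0:320,160:480],None,fx=1.8,fy=1.8,interpolation=cv2.INTER_CUBIC); cv2.imwrite("pics/w5.png",c)
E
```

```text
time: 12.6
tcp_pos: [578.2, -198.8, 205.0]
orientation: [-179.9, -0.1, 99.6]
wrist_force: [-0.2, 0.4, 0.1]
opening: 8.5
finger_force: 0.0
12.6 clamp [-211.8   -2.9] z 205.0 rpy [-179.9   -0.1   99.6] F [0.4 0.1 0.1] open 8.5 ff 0.0
```

View pics/w5.png

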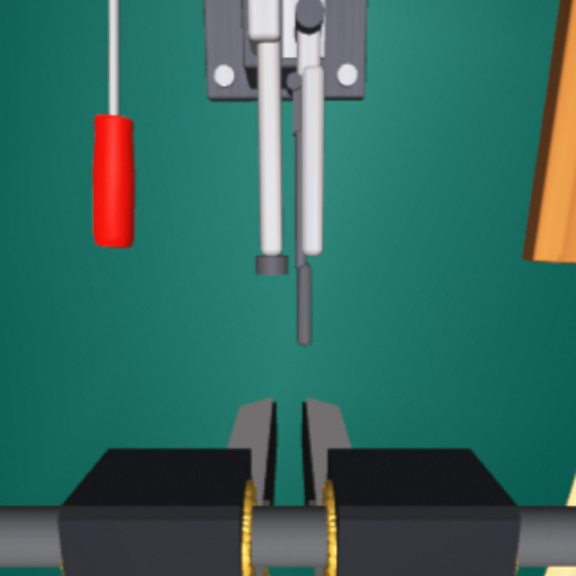

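The handles lie parallel, so the pliers are locked. The lever tail runs (305,265–345), which is clamp y ≈ -10. Next, put the closed fingers between the tail and the fixed-handle side.

```bash
python3 -m inch '[[[1.9,-1.6,0],[0,0,0],-1],[[0,0,0],[0,0,0],-1],[[0,0,4],[0,0,0],-1],[[0,0,4],[0,0,0],-1],[[0,0,3.5],[0,0,0],-1],[[0,0,2],[0,0,0],-1],[[0,0,1],[0,0,0],-1],[[0,0,0],[0,0,0],-1],[[0,0,0],[0,0,0],-1]]'; python3 -c "from h import *;st()"
```

```text
time: 13.55
tcp_pos: [561.0, -183.9, 61.4]
orientation: [179.9, 0.1, 99.6]
wrist_force: [0.5, 0.8, 0.0]
opening: 0.5
finger_force: 0.0
13.55 clamp [-194.2   11.6] z 61.4 rpy [179.9   0.1  99.6] F [ 0.7 -0.7  0. ] open 0.5 ff 0.0
```

```bash
python3 -m inch '[[[0,0.2,0],[0,0,0],-1],[[0,0.2,0],[0,0,0],-1],[[0,0.2,0],[0,0,0],-1],[[0,0.2,0],[0,0,0],-1],[[0,0.2,0],[0,0,0],-1],[[0,0,0],[0,0,0],-1]]'; python3 -c "from h import *;st()";  python3 -m inch '[[[0,0.2,0],[0,0,0],-1],[[0,0.2,0],[0,0,0],-1],[[0,0.2,0],[0,0,0],-1]]'; python3 -c "from h import *;st()"
```

```text
time: 14.15
tcp_pos: [569.9, -182.1, 60.5]
orientation: [-180.0, 0.0, 99.6]
wrist_force: [-0.6, -0.4, -0.3]
opening: 0.5
finger_force: 0.5
14.15 clamp [-193.8    2.5] z 60.5 rpy [-180.     0.    99.6] F [-0.3  0.7 -0.3] open 0.5 ff 0.5
time: 14.45
tcp_pos: [575.5, -181.0, 60.4]
orientation: [-180.0, -0.0, 99.6]
wrist_force: [-1.0, -1.1, 0.4]
opening: 0.6
finger_force: 0.9
14.45 clamp [-193.7   -3.2] z 60.4 rpy [-180.    -0.    99.6] F [-0.9  1.2  0.4] open 0.6 ff 0.9
```

```bash
python3 -m inch '[[[0,0.2,0],[0,0,0],-1],[[0,0.2,0],[0,0,0],-1]]'; python3 -c "from h import *;st()";  python3 -m inch '[[[0,0.2,0],[0,0,0],-1],[[0,0.2,0],[0,0,0],-1]]'; python3 -c "from h import *;st()"; python3 -m inch '[[[0,0.15,0],[0,0,0],-1],[[0,0,0],[0,0,0],-1]]'; python3 -c "from h import *;st()"
```

```text
time: 14.65
tcp_pos: [579.3, -180.2, 60.3]
orientation: [-179.9, -0.0, 99.6]
wrist_force: [-2.8, -1.4, 1.2]
opening: 0.4
finger_force: 1.5
14.65 clamp [-193.6   -7.1] z 60.3 rpy [-179.9   -0.    99.6] F [-0.9  2.9  1.2] open 0.4 ff 1.5
time: 14.85
tcp_pos: [583.0, -179.4, 60.3]
orientation: [-179.9, -0.0, 99.6]
wrist_force: [-3.9, -0.6, 1.1]
opening: 0.4
finger_force: 1.5
14.85 clamp [-193.4  -10.9] z 60.3 rpy [-179.9   -0.    99.6] F [0.1 3.9 1.1] open 0.4 ff 1.5
time: 15.05
tcp_pos: [586.4, -179.3, 60.5]
orientation: [179.9, 0.0, 99.6]
wrist_force: [0.4, -0.4, -0.4]
opening: 0.1
finger_force: 0.0
15.05 clamp [-193.9  -14.3] z 60.5 rpy [179.9   0.   99.6] F [-0.4 -0.3 -0.4] open 0.1 ff 0.0
```

```bash
python3 -m inch '[[[0,-0.5,0],[0,0,0],-1],[[0,0,-3],[0,0,0],-1],[[0,0,-4],[0,0,0],-1],[[0,0,-4],[0,0,0],-1],[[0,0,-3.5],[0,0,0],-1],[[4,-0.5,0],[0,0,0],-1],[[4,-0.5,0],[0,0,0],-1],[[4,-0.5,0],[0,0,0],-1],[[4,0,0],[0,0,0],-1],[[4,0,0],[0,0,0],-1]]'; python3 -m inch '[[[1,0,0],[0,0,0],-1],[[0,0,0],[0,0,0],-1],[[0,0,0],[0,0,0],-1],[[0,0,0],[0,0,0],-1]]'
python3 - <<'E'
from h import *
st()
import cv2,pickle
i=arm.camera_info("wrist"); im=arm.read_camera("wrist");s=arm.read_camera("scene");pickle.dump(i,open("w6.pkl","wb"))
c=cv2.resize(im[60:260,220:420],None,fx=2.5,fy=2.5,interpolation=cv2.INTER_CUBIC)
s=cv2.resize(s[145:245,250:400],None,fx=2,fy=2,interpolation=cv2.INTER_CUBIC)
p=np.zeros((500,800,3),np.uint8);p[:,:500]=c;p[:200,500:]=s;cv2.imwrite("pics/w6.png",p)
E
```

```text
time: 16.05
tcp_pos: [531.9, 15.9, 205.8]
orientation: [179.9, -0.0, 99.5]
wrist_force: [0.6, 0.5, -0.1]
opening: 0.4
finger_force: 0.0
time: 16.45
tcp_pos: [531.0, 22.9, 205.4]
orientation: [180.0, 0.0, 99.5]
wrist_force: [-0.3, 0.0, -0.3]
opening: 0.6
finger_force: 0.0
16.45 clamp [14.8  6.6] z 205.4 rpy [180.    0.   99.5] F [ 0.1  0.3 -0.3] open 0.6 ff 0.0
```

View pics/w6.png

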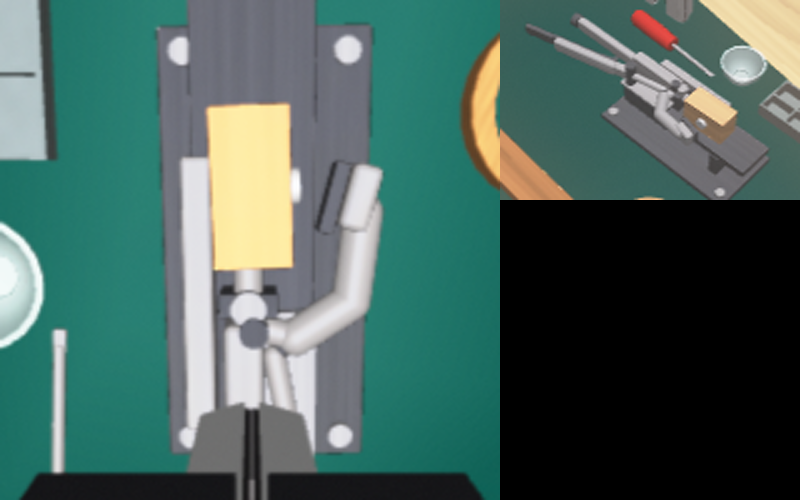

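```bash
python3 - <<'E'
from h import *
import pickle
i=pickle.load(open("w6.pkl","rb"))
for k,u,v,z in [("b++",207,106,95),("b+-",290,104,95),("b--",293,267,95),("b-+",215,270,95),("jaw_end_in",209,158,85),("jaw_end_out",182,158,85),("shelf_edge-",316,250,55),("ferr",302,186,75),("screw",248,270,73)]:
    print(k,clamp(plane("wrist",220+u/2.5,60+v/2.5,z,i)))
E
```

```text
b++ [102.4  23.3]
b+- [103.1  -6.8]
b-- [43.9 -8.6]
b-+ [42.7 21. ]
jaw_end_in [84.2 23.3]
jaw_end_out [84.2 33.6]
shelf_edge- [ 46.1 -20.6]
ferr [ 73.6 -12.9]
screw [39.9  8.6]
```

All ten pictures are used, so from here I check numerically. The last view shows the pliers open and the block against the screw. I'll fit the jaw and block edges to check for skew and a gap.

```bash
python3 - <<'E'
from h import *
import cv2
i=arm.camera_info("wrist"); im=arm.read_camera("wrist"); np.save("w7.npy",im)
hsv=cv2.cvtColor(im,cv2.COLOR_BGR2HSV)
C=lambda u,v,z: clamp(plane("wrist",u+.5,v+.5,z,i))
tan=(hsv[...,1]>60)&(hsv[...,0]>10)&(hsv[...,0]<30)&(hsv[...,2]>150); tan[:, :290]=0; tan[:,350:]=0; tan[:95]=0; tan[175:]=0
def fit(P): P=np.array(P); s,c=np.polyfit(P[:,0],P[:,1],1); return np.degrees(np.arctan(s)),c,c+s*50,c+s*85,np.std(P[:,1]-s*P[:,0]-c)
L=[];R=[]
for v in range(105,163):
    u=np.where(tan[v])[0]
    if len(u): L.append(C(u[0]-.5,v,95)); R.append(C(u[-1]+.5,v,95))
print("block +y: deg,y0,y50,y85",np.array(fit(L)),"-y",np.array(fit(R)))
g=(hsv[...,1]<50)&(hsv[...,2]>130)
JO=[];JI=[]
for v in range(127,215):
    u=np.where(g[v,280:312])[0]+280
    if len(u): JO.append(C(u[0]-.5,v,85))
    if v>172 and len(u):
        r=u[0]
        while g[v,r+1]: r+=1
        JI.append(C(r+.5,v,85))
print("jaw out",np.array(fit(JO)),"in",np.array(fit(JI)),len(JO),len(JI))
print("row180",hsv[185,288:325].tolist())
# shelf/base screw check: top & bottom rows of block
for u in (305,320,334):
    v=np.where(tan[:,u])[0]; print(u,C(u,v[0]-.5,95),C(u,v[-1]+.5,95))
E
```

```text
block +y: deg,y0,y50,y85 [ 2.  20.1 21.8 23.   0.3] -y [  2.1 -10.4  -8.6  -7.3   0.4]
jaw out [ 0.3 34.5 34.8 35.   0.3] in [ 0.8 22.  22.7 23.1  0.3] 88 42
row180 [[117, 22, 127], [115, 26, 129], [113, 26, 128], [115, 24, 126], [115, 22, 127], [120, 10, 150], [140, 4, 199], [128, 5, 226], [120, 3, 230], [120, 2, 229], [120, 3, 230], [120, 4, 230], [128, 4, 230], [120, 4, 231], [120, 3, 231], [125, 7, 228], [135, 5, 196], [170, 5, 143], [0, 3, 87], [120, 14, 91], [120, 19, 110], [115, 25, 122], [115, 27, 125], [115, 24, 137], [120, 11, 182], [115, 7, 229], [120, 6, 228], [120, 7, 229], [120, 4, 230], [128, 4, 232], [120, 4, 233], [120, 4, 233], [120, 4, 231], [126, 6, 229], [120, 6, 229], [120, 4, 230], [120, 4, 230]]
305 [102.9  21. ] [43.9 21.7]
320 [102.9   7.4] [42.9  7.4]
334 [103.8  -5.3] [42.9 -5.9]
```

The block is home to within about 1 mm but sits about 1.4° off the jaw, with its rear corner 1 mm away. A gentle square re-push, slightly towards -y, will seat it on both the jaw and the screw.

```bash
python3 -m inch '[[[3.7,0.3,0],[0,0,-0.5],-1],[[3.7,0,0],[0,0,0],-1],[[3.8,0,0],[0,0,0],-1],[[0,0,2],[0,0,0],-1],[[0,0,4],[0,0,0],-1],[[0,0,4],[0,0,0],-1],[[0,0,2.8],[0,0,0],-1],[[0,0,1],[0,0,0],-1],[[0,0,0],[0,0,0],-1],[[0,0,0],[0,0,0],-1]]'; python3 -c "from h import *;st()"
```

```text
time: 17.6
tcp_pos: [515.5, 135.0, 68.6]
orientation: [179.9, 0.0, 100.0]
wrist_force: [0.6, 0.0, -0.1]
opening: 0.6
finger_force: 0.0
17.6 clamp [127.8   3.2] z 68.6 rpy [179.9   0.  100. ] F [-0.1 -0.6 -0.1] open 0.6 ff 0.0
```

```bash
python3 -m inch '[[[-0.3,0,0.1],[0,0,0],-1],[[-0.3,0,0],[0,0,0],-1],[[-0.3,0,0],[0,0,0],-1],[[-0.2,0,0],[0,0,0],-1],[[-0.1,0,0],[0,0,0],-1],[[-0.1,0,0],[0,0,0],-1],[[0,0,0],[0,0,0],-1]]'; python3 -c "from h import *;st()"; python3 -m inch '[[[-0.1,0,0],[0,0,0],-1],[[-0.1,0,0],[0,0,0],-1]]'; python3 -c "from h import *;st()"
```

```text
time: 18.3
tcp_pos: [516.4, 122.3, 66.5]
orientation: [180.0, -0.0, 100.1]
wrist_force: [0.0, 0.6, -0.1]
opening: 0.6
finger_force: 0.0
18.3 clamp [115.1   4.5] z 66.5 rpy [180.   -0.  100.1] F [ 0.5 -0.1 -0.1] open 0.6 ff 0.0
time: 18.5
tcp_pos: [516.7, 120.4, 66.4]
orientation: [-180.0, -0.0, 100.1]
wrist_force: [-0.6, -0.1, 0.7]
opening: 0.5
finger_force: 0.0
18.5 clamp [113.3   4.5] z 66.4 rpy [-180.    -0.   100.1] F [-0.   0.6  0.7] open 0.5 ff 0.0
```

```bash
python3 -m inch '[[[-0.1,0,0],[0,0,0],-1],[[-0.05,0,0],[0,0,0],-1]]'; python3 -c "from h import *;st()"; python3 -m inch '[[[-0.05,0,0],[0,0,0],-1],[[-0.05,0,0],[0,0,0],-1]]'; python3 -c "from h import *;st()"
```

```text
time: 18.7
tcp_pos: [517.1, 119.2, 66.5]
orientation: [180.0, -0.0, 100.1]
wrist_force: [-0.4, 1.6, 1.2]
opening: 0.3
finger_force: 0.9
18.7 clamp [112.    4.2] z 66.5 rpy [180.   -0.  100.1] F [1.6 0.1 1.2] open 0.3 ff 0.9
time: 18.9
tcp_pos: [517.5, 119.0, 66.6]
orientation: [179.9, -0.1, 100.0]
wrist_force: [0.6, 5.1, 0.4]
opening: 0.7
finger_force: 2.6
18.9 clamp [111.7   3.9] z 66.6 rpy [179.9  -0.1 100. ] F [ 4.9 -1.4  0.4] open 0.7 ff 2.6
```

```bash
python3 -m inch '[[[-0.05,0,0],[0,0,0],-1],[[-0.05,0,0],[0,0,0],-1],[[0,0,0],[0,0,0],-1]]'; python3 -c "from h import *;st()"; python3 -m inch '[[[0.2,0,0],[0,0,0],-1],[[0.8,0,0],[0,0,0],-1],[[0.5,0,-2],[0,0,0],-1],[[0,0,-4],[0,0,0],-1],[[0,0,-4],[0,0,0],-1],[[0,0,-4],[0,0,0],-1],[[-4,-0.2,0],[0,0,0],-1],[[-4,0,0],[0,0,0],-1],[[-3,0,0],[0,0,0],-1],[[0,0,0],[0,0,0],-1],[[0,0,0],[0,0,0],-1],[[0,0,0],[0,0,0],-1]]'
python3 - <<'E'
from h import *
import cv2
st()
i=arm.camera_info("wrist"); im=arm.read_camera("wrist")
hsv=cv2.cvtColor(im,cv2.COLOR_BGR2HSV)
C=lambda u,v,z: clamp(plane("wrist",u+.5,v+.5,z,i))
tan=((hsv[...,1]>60)&(hsv[...,0]>10)&(hsv[...,0]<30)&(hsv[...,2]>150)).astype(np.uint8); tan[:,:280]=0; tan[:,360:]=0
n,l,s,c=cv2.connectedComponentsWithStats(tan[:190]); k=1+np.argmax(s[1:,4]); tan=l==k; print("bbox",s[k])
def fit(P): P=np.array(P); a,c=np.polyfit(P[:,0],P[:,1],1); return np.array([np.degrees(np.arctan(a)),c+a*45,c+a*85,np.std(P[:,1]-a*P[:,0]-c)])
x,y,w,h=s[k][:4]; L=[];R=[]
for v in range(y+4,y+h-4):
    u=np.where(tan[v])[0]; L.append(C(u[0]-.5,v,95)); R.append(C(u[-1]+.5,v,95))
print("block +y",fit(L),"-y",fit(R))
for u in (x+8,x+w//2,x+w-8):
    v=np.where(tan[:,u])[0]; print(u,C(u,v[0]-.5,95),C(u,v[-1]+.5,95))
E
```

```text
time: 19.2
tcp_pos: [517.8, 119.0, 66.7]
orientation: [179.9, -0.2, 100.0]
wrist_force: [0.7, 7.7, 0.1]
opening: 0.6
finger_force: 3.5
19.2 clamp [111.7   3.7] z 66.7 rpy [179.9  -0.2 100. ] F [ 7.5 -2.   0.1] open 0.6 ff 3.5
time: 20.4
tcp_pos: [531.5, 23.9, 206.3]
orientation: [-180.0, -0.0, 100.1]
wrist_force: [-0.4, 0.7, -0.5]
opening: 0.5
finger_force: 0.0
20.4 clamp [15.6  6. ] z 206.3 rpy [-180.    -0.   100.1] F [ 0.8  0.3 -0.5] open 0.5 ff 0.0
bbox [ 303  103   34   67 2156]
block +y [ 1.9 21.7 23.1  0.3] -y [ 1.3 -8.5 -7.6  0.3]
311 [102.   15.8] [41.6 15.6]
320 [102.1   7.6] [42.7  7. ]
329 [103.1  -0.6] [42.8 -1.6]
```

```bash
python3 -c "from rig import arm;print(arm.finish_job())"
```

```text
the job is handed in; nothing more can be done
None
```

I handed the job in at about 20 s: the block was pushed onto the stop screw (about 12 N), the pliers snapped shut to drive the ferrule, and the release lever (about 4 N) sprang them open. The block was left against the screw and fixed jaw, re-seated with a gentle 7.5 N push, though by my last measurement still about 1° off square to the jaw. I judged the ferrule home from one wrist image only.

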